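Stroke the specimen box lids shut

ROBOT

A 7-joint arm with a two-finger parallel gripper is mounted at the origin on the work surface. World frame = base frame: x ahead of the robot, y to its left, z up, the work surface at z = 0. Lengths are in m, angles in rad, forces in N, time in s.
With the tool pointing down it reaches from about 0.35 to 0.9 m from the base axis. Payload 8.1 kg.
Tool frame: the origin (TCP) lies on the front face of the gripper's body, between the roots of the fingers; the fingertips stand 66 mm ahead of it and the grasp point (between the pads) lies 47 mm ahead of it; x points along the fingers, y is the direction in which the jaws open and shut, and the axes are right-handed (so a half turn about x gives the same grasp; the last joint's range is limited). The gripper opens to 92 mm and grips with 3 to 60 N. Pads are 19 mm wide; open, the fingers measure 130 mm over their backs; the gripper's body (75 mm by 190 mm) begins 47 mm behind the grasp point.
Start: joints at [-1.378, 0.434, 0.025, 1.573, -0.012, 1.134, -0.075], TCP at [0.182, 0.598, 0.292] pointing down, gripper open.
Joint ranges: [-2.62, 2.62], [-0.44, 2.09], [-1.27, 1.32], [0.08, 2.57], [-1.32, 4.46], [0.12, 2], [-2.74, 2.74]. Speed limits (rad/s): [2.22, 2.22, 3.01, 3.01, 3.14, 3.14, 3.14].

INTERFACE

Orientations are given as a rotation vector (axis times angle).
In Python, from rig import manip gives the robot as it stands.
- The arm moves only by the tool carry_out, never from a script. Its argument "moves" is text: rows parted by semicolons, each of 5 numbers parted by spaces: the shift along the tool's x, y, z in mm, then the turn about the tool's x in degrees, then the opening, from 0 (shut) to 1 (fully open). A call has 1 to 12 rows; each row shifts and turns the commanded pose from where the row before left it, along the tool's axes as they then stand; what a row does not reach is not made up. A row lasts 1/12 s, in which the tool goes at most 41.7 mm and 7.16 degrees, less where a joint would pass 70% of its speed; a pose out of reach is approached as far as the arm can. A call with a gripper value outside its range is refused whole. The fingers move at their own pace and stop on an object; the grip force is fixed at half the most. Time passes only in rows, so rows that do not move let the fingers close. It gives the time, the measured TCP pose, the force and the opening at its end, in the units of the state.
- manip.get_obs(): the state, without advancing time (a new reading comes with each control period).
- manip.snapshot(name): name is "side" or "top"; returns the picture (384x512x3 uint8, blue, green, red); there is no depth.
- manip.camera_info(name): a dict with "mtx" (3x3 intrinsics, pixels), "R" (3x3) and "t" (3): a world point X has camera coordinates R X + t. Camera axes: x right, y down, z forward; pixel columns grow to the right and rows downward; lengths in m; the calibration is good to about 2 mm. A picture is of the moment at which its call begins. camera_info takes no time and is no camera call.
- manip.hand_in(): hands the job in, once; it reports no verdict.
The state is a dict: "time": time; "joints": joint angles; "qd": joint speeds; "joint_torque": joint torques, N m; "tool_pos": TCP position; "eef_rot": TCP orientation; "force": force on the tool from outside, world axes, zero at the start; "wrist_torque": the same for the moment, N m; "width": finger opening in m.
Only numpy, scipy, OpenCV 4.12 (cv2) and the standard library are available. Lean on these libraries where they do the work, as an engineer would, in place of code of your own. Each camera call takes 0.05 s, during which the arm holds its last target. There are 200 camera calls.

TASK

Run your fingertips lightly along the row of open lids on the grey specimen box, starting from the end with the wide plain ledge, so that the five lids fold down one after another and all end up shut. Press gently, do not lift the box or shift it from its place, and leave everything around it alone.

Things in the scene. Friction and masses are not known exactly. Their poses are not given: they have to be found in the camera images.
- specimen_box: Loose grey box, 64 (x) by 272 (y) by 43 mm tall, about 1.2 kg, rubber underside, with a row of five wells along its y axis under white lids. Origin: centre of its underside, z up. At its +y end a plain flat ledge (y = 90 to 136 mm), top 30 mm up; at its -y end a block 11 mm long, top 38 mm up. Shut lids' outer faces are 43 mm up. Pushed sideways with over about 8 N it slides.
- row_start (a point): Point on the box at the hinge line of lid1, mid-width, level with shut lids' outer faces, 43 mm above the table; axes as the box's. Lids are flat plates 58 mm wide (x), 40 mm long, 3 mm thick, pitch 42 mm, each hinged on its +y edge; hinge lines at box y = 86, 44, 2, -40, -82 mm, 41.5 mm up. Lids and their black hinge frame lie on foam: give up to 5 mm, about 1 N per mm.
- row_end (a point): Point on the box at the free edge of the shut lid5, mid-width, level with the shut lids' outer faces, 43 mm above the table; axes as the box's. The row runs straight from row_start to row_end, 208 mm. All lids start standing up; each is shut by pushing it over towards row_end and down.
- lid1 (a joint): opening angle of lid 1 counted from the ledge end: 0 fully shut, 1.57 standing upright, more when it leans back over towards the ledge end (stop at 2.1). The hinge is stiff (about 0.008 N m of friction) and stays where it is left; the lid neither springs nor falls
- lid2 (a joint): opening angle of lid 2 counted from the ledge end: 0 fully shut, 1.57 standing upright, more when it leans back over towards the ledge end (stop at 2.1). The hinge is stiff (about 0.008 N m of friction) and stays where it is left; the lid neither springs nor falls
- lid3 (a joint): opening angle of lid 3 counted from the ledge end: 0 fully shut, 1.57 standing upright, more when it leans back over towards the ledge end (stop at 2.1). The hinge is stiff (about 0.008 N m of friction) and stays where it is left; the lid neither springs nor falls
- lid4 (a joint): opening angle of lid 4 counted from the ledge end: 0 fully shut, 1.57 standing upright, more when it leans back over towards the ledge end (stop at 2.1). The hinge is stiff (about 0.008 N m of friction) and stays where it is left; the lid neither springs nor falls
- lid5 (a joint): opening angle of lid 5 counted from the ledge end: 0 fully shut, 1.57 standing upright, more when it leans back over towards the ledge end (stop at 2.1). The hinge is stiff (about 0.008 N m of friction) and stays where it is left; the lid neither springs nor falls
- amber_bottle: bystander: amber glass bottle with black cap, 38 mm across, 88 mm tall, standing upright beside the far long side of the specimen box; origin: centre of its underside
- stain_jar: bystander: small glass jar with white lid, 52 mm across, 62 mm tall, upright beside the near long side of the specimen box; origin: centre of its underside
- forceps: bystander: steel forceps lying flat, about 128 mm long, 15 mm wide, 6 mm high, near the near long side of the specimen box; origin: centre of its underside
- steel_cup: bystander: open steel cup, 58 mm across, 45 mm tall, past the last-lid end of the specimen box; origin: centre of its underside
- vial: bystander: capped glass vial, 26 mm across, 58 mm tall, upright, past the ledge end of the specimen box; origin: centre of its underside
- slide_box: bystander: closed wooden slide box, 85 x 170 x 34 mm, lying well off to the left; origin: centre of its underside
- petri_dish: bystander: glass dish, 90 mm across, 16 mm high, lying well off to the right; origin: centre of its underside

How it is judged:
By the outcome, as a careful person would: the job done as asked, in the order asked, and still so for the second after the job is handed in, with the robot touching nothing.
It also fails if it takes over 32 s, if anything falls off the work surface, if the arm or the gripper's body presses on something with over 40 N, if the wrist force passes 120 N, or if a joint passes its speed limit or range.

## Working session

There is one attempt and no reset: what is moved stays moved. The work goes in short steps, Python scripts to look and compute and a tool call to move; the robot and the scene stay as the last step left them, time stands still between calls to the robot, and variables do not carry over. Pictures are saved under pics/ and viewed, about 8 in all and at most 12, crops included, and the job is handed in when it is done.

Besides the shell and the picture viewer there is one more tool, called after "Emit:" by a JSON object that holds its "fn" and its "kwargs", one argument or row to a line. carry_out: Moves the arm, as the interface text tells. Its arguments: {"type":"object","properties":{"moves":{"type":"string"}},"required":["moves"]}

```bash
mkdir -p pics; ls; python3 - <<'E'
from rig import manip
import cv2
for n in("top","side"):
    cv2.imwrite(f"pics/{n}0.png",manip.snapshot(n)); c=manip.camera_info(n); print(n,c)
o=manip.get_obs(); print(o)
E
```

```text
pics
top {'mtx': array([[484.22003629,   0.        , 252.8838202 ],
       [  0.        , 484.22003629, 193.64424845],
       [  0.        ,   0.        ,   1.        ]]), 'R': array([[-0.01928445, -0.99981348, -0.00105484],
       [-0.99273359,  0.01927321, -0.11877944],
       [ 0.11877762, -0.00124342, -0.9929201 ]]), 't': array([0.03351284, 0.55531585, 1.38918679])}
side {'mtx': array([[370.73532098,   0.        , 251.27109708],
       [  0.        , 370.73532098, 192.33365154],
       [  0.        ,   0.        ,   1.        ]]), 'R': array([[ 0.85107316, -0.5245713 , -0.02234785],
       [-0.28648051, -0.42827929, -0.85703312],
       [ 0.44000386,  0.73580011, -0.51477646]]), 't': array([-0.46823076,  0.1935649 ,  0.89194807])}
{'time': 0.1, 'joints': array([-1.37758683,  0.43516846,  0.02498223,  1.5740243 , -0.01157304,
        1.13398944, -0.07508685]), 'qd': array([ 1.00284344e-04, -1.89712460e-03,  9.44634514e-05, -3.34391830e-03,
        1.23289312e-03,  6.79469859e-04,  4.69381788e-05]), 'joint_torque': array([ 2.83901260e-03, -6.69132042e+01,  9.87757668e-01, -3.15147686e+01,
       -6.06033253e-02,  3.74598848e-02,  9.32075750e-05]), 'tool_pos': array([0.18214295, 0.59748137, 0.29150704]), 'eef_rot': array([ 0.2310806 ,  1.5583472 , -0.23335593]), 'force': array([-0.71512797, -0.44362156,  0.02643541]), 'wrist_torque': array([ 0.01169005, -0.0162328 ,  0.01542009]), 'width': 0.09190194461444748}
```

View pics/top0.png

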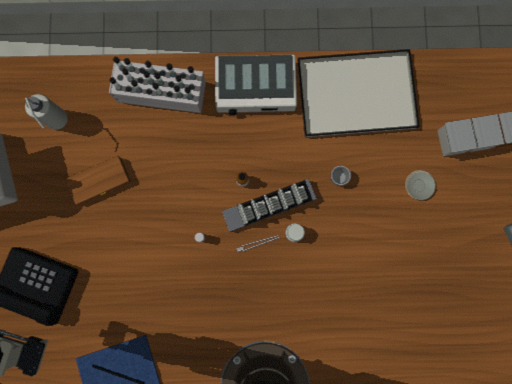

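View pics/side0.png

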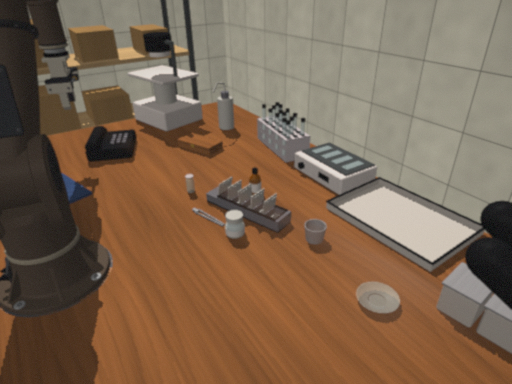

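The top view shows the box from about (232,217), the ledge end, to (308,191). The bottle is at (243,179), the jar at (295,233), the forceps at (258,243), the cup at (341,176) and the vial at (199,238). I'll crop both views.

```bash
python3 - <<'E'
import cv2,numpy as np
a=cv2.imread("pics/top0.png")[165:245,215:325]; b=cv2.imread("pics/side0.png")[160:250,190:300]
a=cv2.resize(a,None,fx=7,fy=7,interpolation=cv2.INTER_CUBIC)
cv2.imwrite("pics/ca.png",a);b=cv2.resize(b,None,fx=6,fy=6,interpolation=cv2.INTER_CUBIC);cv2.imwrite("pics/cb.png",b)
E
```

```text
(no output)
```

View pics/ca.png

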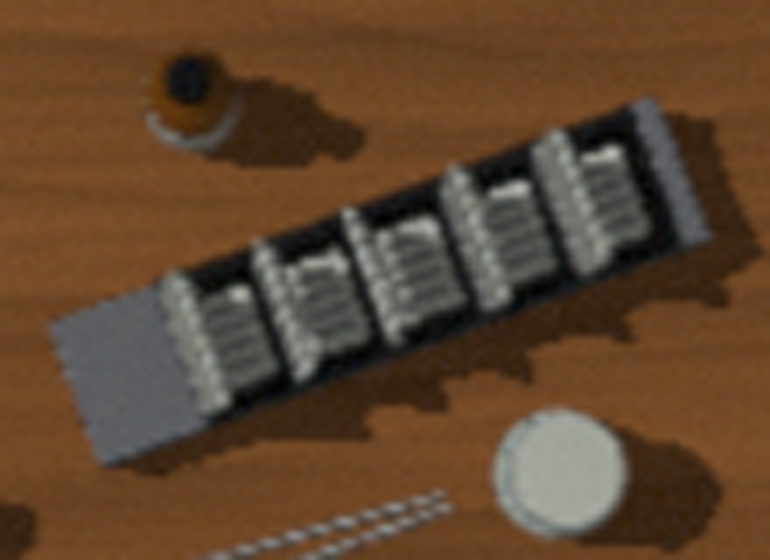

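View pics/cb.png

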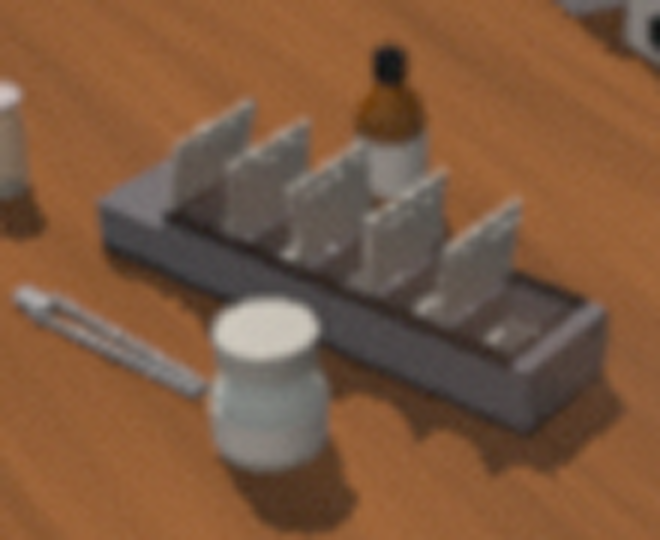

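The lids stand roughly upright. In the crop, the outer ledge corners are at (50,325) and (105,465), and the outer block corners at (655,97) and (712,240). I'll cast these onto their known heights.

```bash
cat >h.py <<'E'
import numpy as np
from rig import manip
from scipy.spatial.transform import Rotation as R
def ray(n,uv,z):
    c=manip.camera_info(n); d=c["R"].T@np.linalg.solve(c["mtx"],[*uv,1]); o=-c["R"].T@c["t"]
    return o+d*(z-o[2])/d[2]
E
python3 - <<'E'
from h import *
f=lambda p:((p[0]+.5)/7-.5+215,(p[1]+.5)/7-.5+165)
g=lambda p:((p[0]+.5)/6-.5+190,(p[1]+.5)/6-.5+160)
P=[ray("top",f(p),z) for p,z in [((50,325),.03),((105,465),.03),((655,97),.038),((712,240),.038)]]
A=(P[0]+P[1])/2;B=(P[2]+P[3])/2
print(np.round(P,4)); print("W",np.linalg.norm(P[0]-P[1]),np.linalg.norm(P[2]-P[3]),"L",np.linalg.norm((A-B)[:2]))
# side view: ledge near-left corner, block near corner, block far corner
for p,z in [((100,205),.03),((525,368),.038),((605,308),.038)]: print("side",ray("side",g(p),z).round(4))
ey=(A-B)[:2];ey/=np.linalg.norm(ey);C=(A+B)[:2]/2;ex=np.array([ey[1],-ey[0]])
print("C",C,"ey",ey,"yaw",np.degrees(np.arctan2(-ey[0],ey[1])))
o=manip.get_obs();M=R.from_rotvec(o["eef_rot"]).as_matrix();print(M.round(3))
m=M[:,1][:2]; print("jaw angle to ex deg",np.degrees(np.arctan2(*(np.array([np.cross(m,ex),m@ex])))))
for by in(118,86,-122): print(by,C+ey*by/1000)
T=np.array([*(C+ey*.118),.066+.120]);print("tool shift mm",M.T@(T-o["tool_pos"])*1000)
# lid tips (top edge mids) in top crop at z=.0815
for p in [(177,275),(257,240),(350,208),(455,168),(553,130),(218,410),(303,378),(395,345),(495,305),(595,270)]:
    q=ray("top",f(p),.0815)[:2]-C; print("lidtop",(ex@q*1e3).round(),(ey@q*1e3).round())
E
```

```text
[[ 0.5068  0.1151  0.03  ]
 [ 0.4478  0.0929  0.03  ]
 [ 0.5971 -0.1404  0.038 ]
 [ 0.5363 -0.1622  0.038 ]]
W 0.06300154132309142 0.06459450528026281 L 0.2705106826878453
side [0.4421 0.0861 0.03  ]
side [ 0.5339 -0.1594  0.038 ]
side [ 0.5922 -0.1407  0.038 ]
C [ 0.52201938 -0.0236669 ] ey [-0.33060877  0.9437679 ] yaw 19.305729425284408
[[-0.     0.292  0.957]
 [-0.001  0.957 -0.292]
 [-1.    -0.001  0.   ]]
jaw angle to ex deg -53.7425994239533
118 [0.48300755 0.08769771]
86 [0.49358703 0.05749714]
-122 [ 0.56235365 -0.13880658]
tool shift mm [ 106.15099281 -399.76055543  436.41046123]
lidtop 27.0 79.0
lidtop 29.0 44.0
lidtop 29.0 4.0
lidtop 29.0 -41.0
lidtop 30.0 -84.0
lidtop -30.0 83.0
lidtop -29.0 46.0
lidtop -30.0 7.0
lidtop -29.0 -37.0
lidtop -30.0 -80.0<stdin>:12: DeprecationWarning: Arrays of 2-dimensional vectors are deprecated. Use arrays of 3-dimensional vectors instead. (deprecated in NumPy 2.0)
```

The measured box is 271 × 64 mm against the stated 272 × 64, and the side view agrees within about 6 mm. Yaw is 19.3°. First I'll travel high with the fingers closing.

Emit:
{"fn": "carry_out", "kwargs": {
  "moves": "0 -25 27 0 0;0 -25 27 0 0;0 -25 27 0 0;0 -25 27 0 0;0 -25 27 0 0;0 -25 27 0 0;0 -25 27 0 0;0 -25 27 0 0;0 -25 27 0 0;0 -25 27 0 0;0 -25 27 0 0;0 -25 27 0 0"
}}

```text
time: 1.1
tool_pos: [0.4051, 0.2146, 0.2922]
eef_rot: [0.232, 1.558, -0.232]
force: [0.3, -0.3, -0.2]
width: 0.0161
```

Emit:
{"fn": "carry_out", "kwargs": {
  "moves": "0 -25 28 0 0;0 -25 28 0 0;0 -25 28 0 0;0 -25 28 0 0;0 0 0 6.7 0;0 0 0 6.7 0;0 0 0 6.7 0;0 0 0 6.7 0;0 0 0 6.7 0;0 0 0 6.7 0;0 0 0 6.7 0;0 0 0 6.8 0"
}}

```text
time: 2.1
tool_pos: [0.4824, 0.088, 0.292]
eef_rot: [0.961, 1.349, -0.962]
force: [0.2, 0.7, -0.7]
width: 0.0007
```

```bash
cat >>h.py <<'E'
C=np.array([.5220,-.0237]);ey=np.array([-.3306,.9438]);ex=np.array([ey[1],-ey[0]])
def st():
    o=manip.get_obs();M=R.from_rotvec(o["eef_rot"]).as_matrix();p=o["tool_pos"]+M[:,0]*.066;q=p[:2]-C
    print("t",o["time"],"tip box x,y,z mm",(ex@q*1e3).round(1),(ey@q*1e3).round(1),(p[2]*1e3).round(1),"M",M.round(3).tolist(),"F",(ex@o["force"][:2]).round(2),(ey@o["force"][:2]).round(2),o["force"][2].round(2),"w",o["width"])
    m=M[:2,1]; print("yaw err",np.degrees(np.arctan2(m[0]*ex[1]-m[1]*ex[0],m@ex)).round(2))
E
python3 -c "
from h import *
st()"
```

```text
t 2.1 tip box x,y,z mm -0.5 118.6 226.0 M [[-0.001, 0.945, 0.326], [-0.0, 0.326, -0.945], [-1.0, -0.001, -0.0]] F 0.42 0.57 -0.69 w 0.0006730995309335425
yaw err 0.29
```

Emit:
{"fn": "carry_out", "kwargs": {
  "moves": "25 0 0 0 0;25 0 0 0 0;25 0 0 0 0;25 0 0 0 0;25 0 0 0 0;20 0 0 0 0;15 0 0 0 0;10 0 0 0 0;7 0 0 0 0;3 0 0 0 0;0 0 0 0 0;0 0 0 0 0"
}}

```text
time: 3.1
tool_pos: [0.483, 0.0882, 0.1128]
eef_rot: [0.958, 1.35, -0.956]
force: [0.9, -0.7, 0.2]
width: 0.0006
```

```bash
python3 - <<'E'
from h import *
import cv2
st()
a=manip.snapshot("side")[140:250,180:310]
cv2.imwrite("pics/s1.png",cv2.resize(a,None,fx=5,fy=5,interpolation=cv2.INTER_CUBIC))
E
```

```text
t 3.1 tip box x,y,z mm 0.3 118.5 46.8 M [[0.001, 0.944, 0.331], [0.0, 0.331, -0.944], [-1.0, 0.001, -0.0]] F 0.57 -0.99 0.23 w 0.0006151463534537327
yaw err -0.04
```

View pics/s1.png

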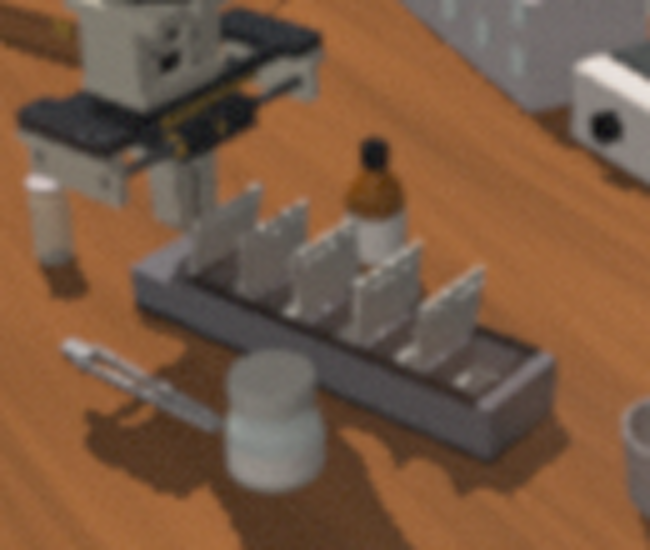

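The fingertips are over the ledge and clear of everything (about (185,200) in the crop), and the lids are upright. I'm starting the stroke.

Emit:
{"fn": "carry_out", "kwargs": {
  "moves": "0.5 0 4 0 0;0.5 0 4 0 0;0 0 4 0 0;0 0 4 0 0;0 0 4 0 0;0 0 4 0 0;0 0 4 0 0;0 0 4 0 0;0 0 4 0 0;0.2 0 4 0 0;0.2 0 4 0 0;0.2 0 4 0 0"
}}

```text
time: 4.15
tool_pos: [0.4987, 0.0423, 0.1106]
eef_rot: [0.957, 1.35, -0.957]
force: [-0.2, 0.4, 0.1]
width: 0.0004
```

```bash
python3 -c "
from h import *
st()"
```

```text
t 4.15 tip box x,y,z mm -0.2 70.0 44.6 M [[0.0, 0.944, 0.331], [-0.0, 0.331, -0.944], [-1.0, 0.0, 0.0]] F -0.07 0.42 0.1 w 0.00039433009023191485
yaw err -0.03
```

Emit:
{"fn": "carry_out", "kwargs": {
  "moves": "1 0 4 0 0;1 0 4 0 0;1 0 4 0 0;0 0 0 0 0;-3 0 2 0 0;0 0 4 0 0;0 0 4 0 0;0 0 4 0 0;0 0 4 0 0;0 0 4 0 0;0 0 4 0 0;0 0 4 0 0"
}}

```text
time: 5.15
tool_pos: [0.5126, 0.0026, 0.1106]
eef_rot: [0.957, 1.35, -0.957]
force: [1.4, -0.5, -0.3]
width: 0.0005
```

```bash
python3 - <<'E'
from h import *
import cv2
st()
a=manip.snapshot("side")[140:250,180:310]
cv2.imwrite("pics/s2.png",cv2.resize(a,None,fx=5,fy=5,interpolation=cv2.INTER_CUBIC))
E
```

```text
t 5.15 tip box x,y,z mm -0.2 27.9 44.6 M [[0.0, 0.944, 0.331], [-0.0, 0.331, -0.944], [-1.0, -0.0, 0.0]] F 1.13 -0.97 -0.28 w 0.0005027016273524074
yaw err -0.03
```

View pics/s2.png

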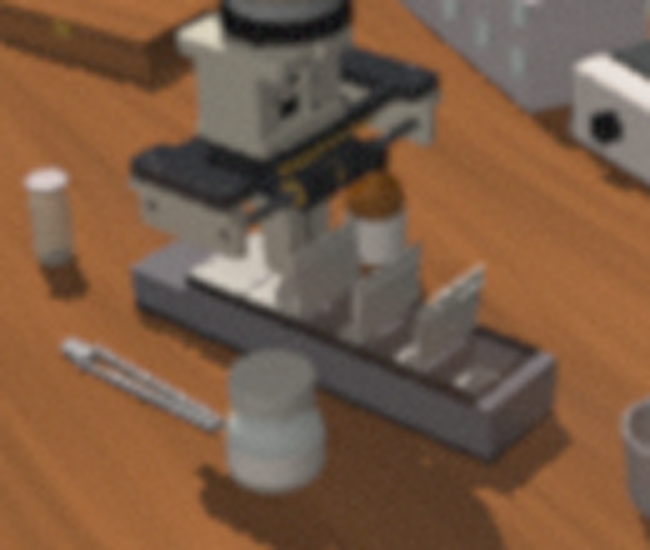

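Lid 1 lies flat (crop (225,265)), lid 2 is going down under the fingers, and the box hasn't moved. I'll repeat the same 42 mm cycle.

Emit:
{"fn": "carry_out", "kwargs": {
  "moves": "1 0 4 0 0;1 0 4 0 0;1 0 4 0 0;0 0 0 0 0;-3 0 2 0 0;0 0 4 0 0;0 0 4 0 0;0 0 4 0 0;0 0 4 0 0;0 0 4 0 0;0 0 4 0 0;0 0 4 0 0"
}}

```text
time: 6.2
tool_pos: [0.5265, -0.037, 0.1106]
eef_rot: [0.957, 1.35, -0.957]
force: [-0.8, -0.8, 1.0]
width: 0.0002
```

Emit:
{"fn": "carry_out", "kwargs": {
  "moves": "1 0 4 0 0;1 0 4 0 0;1 0 4 0 0;0 0 0 0 0;-3 0 2 0 0;0 0 4 0 0;0 0 4 0 0;0 0 4 0 0;0 0 4 0 0;0 0 4 0 0;0 0 4 0 0;0 0 4 0 0"
}}

```text
time: 7.2
tool_pos: [0.5404, -0.0767, 0.1106]
eef_rot: [0.957, 1.35, -0.957]
force: [-0.8, -0.5, -0.3]
width: 0.0003
```

```bash
python3 -c "
from h import *
st()"
```

```text
t 7.2 tip box x,y,z mm -0.1 -56.1 44.6 M [[0.0, 0.944, 0.331], [-0.0, 0.331, -0.944], [-1.0, 0.0, 0.0]] F -0.94 -0.23 -0.34 w 0.0002883746445174961
yaw err -0.02
```

Emit:
{"fn": "carry_out", "kwargs": {
  "moves": "1 0 4 0 0;1 0 4 0 0;1 0 4 0 0;0 0 0 0 0;-3 0 2 0 0;0 0 4 0 0;0 0 4 0 0;0 0 4 0 0;0 0 4 0 0;0 0 4 0 0;0 0 4 0 0;0 0 4 0 0"
}}

```text
time: 8.2
tool_pos: [0.5544, -0.1163, 0.1106]
eef_rot: [0.957, 1.35, -0.957]
force: [0.6, -0.3, 0.9]
width: 0.0002
```

Emit:
{"fn": "carry_out", "kwargs": {
  "moves": "1 0 4 0 0;1 0 4 0 0;1 0 4 0 0;0 0 0 0 0;0 0 2 0 0;0 0 0 0 0;-5 0 0 0 0;-20 0 0 0 0;-25 0 0 0 0;-30 0 0 0 0;-30 0 0 0 0;-30 0 0 0 0"
}}

```text
time: 9.2
tool_pos: [0.5584, -0.1288, 0.2492]
eef_rot: [0.957, 1.35, -0.957]
force: [0.9, 0.1, -0.2]
width: 0.0002
```

Emit:
{"fn": "carry_out", "kwargs": {
  "moves": "0 0 -30 0 0;0 0 -30 0 0;0 0 -30 0 0;0 0 -30 0 0;0 0 -30 0 0;0 0 -30 0 0;0 0 -30 0 0;0 0 -30 0 0;0 0 -30 0 0;0 0 -30 0 0;0 0 0 0 0;0 0 0 0 0"
}}

```text
time: 10.2
tool_pos: [0.4587, 0.1559, 0.2478]
eef_rot: [0.954, 1.352, -0.954]
force: [-0.1, -0.7, -0.2]
width: 0.0006
```

```bash
python3 - <<'E'
from h import *
import cv2
st()
a=manip.snapshot("side")[160:250,180:340]; b=manip.snapshot("top")[160:250,190:350]
cv2.imwrite("pics/s3.png",np.vstack([cv2.resize(i,None,fx=5,fy=3.3*5/3.3,interpolation=cv2.INTER_CUBIC)[60 if 0 else 0:] for i in(a,b)])[:900])
v=cv2.imread("pics/s3.png");cv2.imwrite("pics/s3.png",cv2.resize(v,(528,594)))
E
```

```text
t 10.2 tip box x,y,z mm -0.4 190.4 181.8 M [[-0.0, 0.942, 0.335], [0.0, 0.335, -0.942], [-1.0, 0.0, -0.0]] F -0.29 -0.66 -0.16 w 0.0006161313426903312
yaw err -0.28
```

View pics/s3.png

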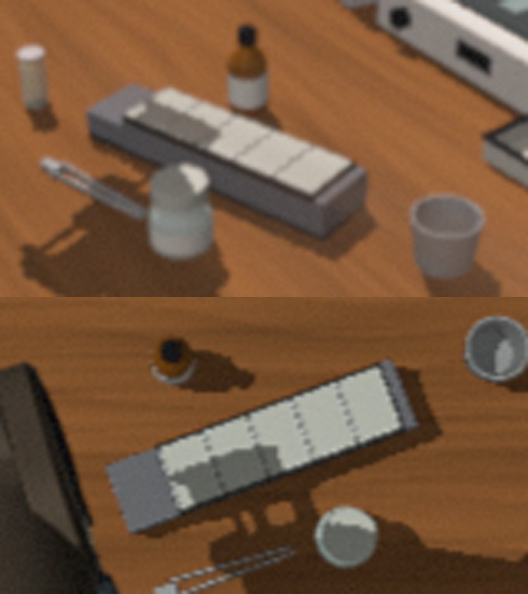

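All five lids look flat. I'll take one closer check for any lid left ajar and for box shift, using the same crops as before.

Emit:
{"fn": "carry_out", "kwargs": {
  "moves": "-10 0 -25 0 0;-10 0 -25 0 0;-10 0 -25 0 0;-10 0 -25 0 0;0 0 0 0 0"
}}

```text
time: 10.72
tool_pos: [0.4259, 0.2524, 0.2894]
eef_rot: [0.958, 1.352, -0.951]
force: [0.6, 0.7, 0.1]
width: 0.0004
```

```bash
python3 - <<'E'
from h import *
import cv2
a=manip.snapshot("top")[165:245,215:325]; b=manip.snapshot("side")[160:250,190:300]
k=lambda i:cv2.resize(i,(770,560) if i.shape[0]==80 else (660,540),interpolation=cv2.INTER_CUBIC)
cv2.imwrite("pics/ca2.png",k(a));cv2.imwrite("pics/cb2.png",k(b))
E
```

```text
(no output)
```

View pics/ca2.png

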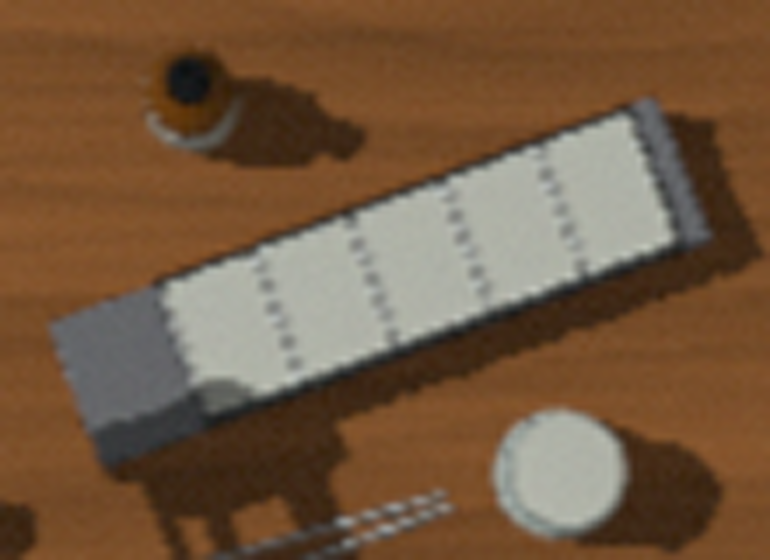

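View pics/cb2.png

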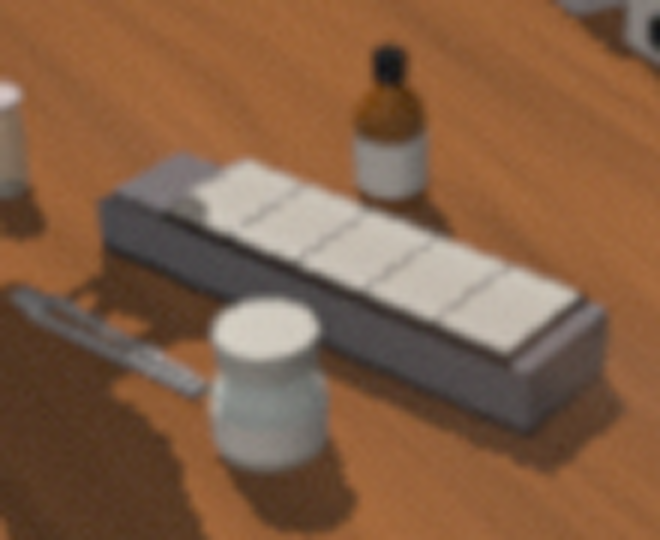

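The box corners are at the same crop pixels as before: (50,325), (655,97) and (712,240). All five lids are flush with thin, even seams, and the neighbours haven't moved. I'm handing in.

```bash
python3 -c "
from rig import manip
print(manip.hand_in())"
```

```text
the job is handed in; nothing more can be done
None
```

All five lids are shut, and I handed the job in about 11 s into the 32 s allowed. I ran the closed fingertips along the row from the ledge end in one stroke, dipping about 1.5 mm below the shut-lid level at each lid's free edge.

- **Lids:** the last top and side views show all five lying flush with thin, even seams. The picture during the stroke showed lid 1 flat, lid 2 going down and lids 3 to 5 still up. I took no pictures of lids 3 to 5 closing.
- **Box and neighbours:** the box corners are at the same pixels as at the start. The bottle, jar and forceps are where they were; the vial and cup look undisturbed too, though I did not measure them.
- **Forces:** the readings after each call stayed within about 2 N, which is mostly noise. I took no reading during the dips themselves, so the pressing force at those moments is not measured.
- **Disagreement:** the side camera placed the box corners up to about 9 mm from where the top camera did. I used the top-view position because it matched the stated box size within about 2 mm.

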